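Slacken the left-hand-thread reel nut

ROBOT

A 7-joint arm with a two-finger parallel gripper is mounted at the origin on a cart in front of the work surface, level with it; the furniture and walls round the work are solid. World frame = base frame: x ahead of the robot, y to its left, z up, the work surface at z = 0. Lengths are in m, angles in rad, forces in N, time in s.
With the tool pointing down it reaches from about 0.4 to 0.85 m from the base axis. Payload 10.4 kg.
Tool frame: the origin (TCP) lies midway between the tips of the shut fingers; the grasp point (between the pads) lies 19 mm behind it; z points along the fingers, y is the direction in which the jaws open and shut (so a half turn about z gives the same grasp; the last joint's range is limited). The gripper opens to 85 mm and grips with 20 to 120 N. Pads are 22 mm wide; open, the fingers measure 114 mm over their backs; the gripper's body (76 mm by 85 mm) begins 54 mm behind the grasp point. The pads swing forward as they close: fully open they stand 13 mm farther back than shut.
Start: joints at [-0.753, 0.332, -0.065, 1.46, 0.022, 1.35, -0.088], TCP at [0.466, 0.417, 0.231] pointing down, gripper open.
Joint ranges: [-2.6, 2.6], [-0.5, 2.12], [-1.47, 1.34], [0.16, 2.42], [-1.27, 4.41], [0.06, 2.06], [-2.6, 2.6]. Speed limits (rad/s): [2.22, 2.22, 2.79, 2.79, 3.14, 3.14, 3.14].

INTERFACE

Orientations are given as a unit quaternion [x, y, z, w].
In Python, from workcell import manip, camera, camera_info, workorder, nets gives the robot as it stands.
- The arm moves only by the tool apply_moves, never from a script. Its argument "commands" is a list of rows, each a list of 5 numbers: the shift along the tool's x, y, z in m, then the turn about the tool's z in degrees, then the gripper command: -1 is fully open, 1 is shut, values between are in proportion. A call has 1 to 5 rows; each row shifts and turns the pose as measured when the row begins, along the tool's axes as they then stand; what a row does not reach is not made up. A row lasts 1/12 s, in which the tool goes at most 41.7 mm and 7.16 degrees, less where a joint would pass 70% of its speed; a pose out of reach is approached as far as the arm can. A call is refused whole if a number of a shift passes 0.0417 or a number of a turn 7.16, either way. A call with a gripper value outside its range is refused whole. The fingers move at their own pace and stop on an object; "squeeze" is the grip in N (left out, the last holds). Time passes only in rows, so rows that do not move let the fingers close. It gives the time, the measured TCP pose, the force and the opening at its end, in the units of the state.
- manip.get_obs(): the state, without advancing time (a new reading comes with each control period).
- camera(name): name is "scene" or "side" or "wrist"; returns (picture, depth): 420x560x3 uint8, red, green, blue; 420x560 float32, m along the optical axis (not along the pixel's ray), 0 where there is no reading.
- camera_info(name): a dict with "camera_matrix" (3x3 intrinsics, pixels), "xyz" and "rotation" of the camera in the world; the wrist camera has in their place "T_tool_cam" (4x4, takes a point from camera to tool coordinates, whose origin is the TCP and whose axes are the flange's). Camera axes: x right, y down, z forward; pixel columns grow to the right and rows downward; lengths in m; the calibration is good to about 2 mm. A picture is of the moment at which its call begins: read the wrist's pose just before it. camera_info takes no time and is no camera call.
- workorder.hand_in(): hands the job in, once; it reports no verdict.
Trained networks look in the newest picture that a camera, given by its name, has taken for a name from the list of things; names that differ only in an ending like _2 or _b are one class to them, and where a whole thing is asked for, a point or a joint stands for the part that bears it (a point fixed in the world has none). Each returns a list of dicts, best first, with "conf" (0 to 1); they miss things now and then, are a little off and sometimes report something else, mostly with a low value. They report only what shows in the picture. A call takes as long as a camera call.
- nets.look_for(camera, thing): "rect" ([left, top, width, height] in pixels, round what is visible of it).
- nets.place_of(camera, thing): "xy" ([column, row] in pixels: a listed point, or the origin of a listed thing).
The state is a dict: "clock": time; "joint_pos": joint angles; "joint_velocities": joint speeds; "tau": joint torques, N m; "position": TCP position; "ee_rot": TCP orientation; "ft_force": force on the tool from outside, world axes, zero at the start; "torque": the same for the moment, N m; "grip_width": opening from 0.0 (shut) to 1.0 (fully open).
Only numpy, scipy, OpenCV 4.12 (cv2) and the standard library are available. Lean on these libraries where they do the work, as an engineer would, in place of code of your own. Each camera call takes 0.05 s, during which the arm holds its last target. There are 200 camera calls.

TASK

The solder reel under the red wing nut is clamped too tight to pay out. Slacken the red nut by about a sixth of a turn and leave it there; it has a left-hand thread, so the usual loosening direction would only tighten it further. Leave the black wing nut on the other reel stand as tight as it is.

Things in the scene. Friction and masses are not known exactly. Their poses are not given: they have to be found in the camera images.
- red_nut_grip (a point): The red wing nut on a white solder reel (63 mm wide, black flanges) on a fixed round grey stand (94 mm wide). Point: on the turning axis, mid-height of the upright wings (60 long, 10 thick, 28 high), 93 mm above the bench, 28 mm above the 42 mm washer. x along the wings (ends alike), y across them, z up; turns with the nut. Left-hand thread: loosens clockwise from above. Stands may swap places.
- red_nut (a joint): Turn of the red nut in rad: grows clockwise seen from above, which loosens it; starts within 0.05 of 0 (tight); anticlockwise tightens it, to a dead stop at -0.4. Friction about 0.12 N m; stays where it is left; it does not rise noticeably.
- black_nut_grip (a point): The black wing nut on a white solder reel (63 mm wide, black flanges) on a fixed round grey stand (94 mm wide). Point: on the turning axis, mid-height of the upright wings (60 long, 10 thick, 28 high), 93 mm above the bench, 28 mm above the 42 mm washer. x along the wings (ends alike), y across them, z up; turns with the nut. Ordinary right-hand thread: a bystander on its own stand.
- black_nut (a joint): Turn of the black nut in rad: grows anticlockwise seen from above, which loosens it; starts within 0.05 of 0 and must stay near it.

How it is judged:
By the outcome, as a careful person would: the job done as asked, in the order asked, and still so for the second after the job is handed in, with the robot touching nothing.
It also fails if it takes over 32 s, if anything falls off the work surface, if the arm or the gripper's body presses on something with over 40 N, if the wrist force passes 120 N, or if a joint passes its speed limit or range.

## Working session

There is one attempt and no reset: what is moved stays moved. The work goes in short steps, Python scripts to look and compute and a tool call to move; the robot and the scene stay as the last step left them, time stands still between calls to the robot, and variables do not carry over. Pictures are saved under pics/ and viewed, about 8 in all and at most 12, crops included, and the job is handed in when it is done.

Besides the shell and the picture viewer there is one more tool, called by a JSON object that holds its "op" and its "data". apply_moves: Moves the arm, as the interface text tells. Its arguments: {"type":"object","properties":{"commands":{"type":"array","items":{"type":"array","items":{"type":"number"}}},"squeeze":{"type":"number"}},"required":["commands"]}

```bash
mkdir -p pics; cat > h.py <<'E'
import numpy as np, cv2
from scipy.spatial.transform import Rotation as R
from workcell import manip, camera, camera_info, workorder, nets
def pose(name,o):
    i=camera_info(name);K=np.array(i["camera_matrix"])
    if name=="wrist":
        T=np.eye(4);T[:3,:3]=R.from_quat(o["ee_rot"]).as_matrix();T[:3,3]=o["position"];T=T@np.array(i["T_tool_cam"])
    else:
        T=np.eye(4);r=np.array(i["rotation"]);T[:3,:3]=r if r.shape==(3,3) else R.from_quat(r).as_matrix();T[:3,3]=i["xyz"]
    return K,T
def cloud(d,K,T):
    v,u=np.indices(d.shape);P=np.stack([(u-K[0,2])/K[0,0]*d,(v-K[1,2])/K[1,1]*d,d],-1)
    return P@T[:3,:3].T+T[:3,3]
def at_z(uv,z,K,T):
    r=T[:3,:3]@np.linalg.inv(K)@[*uv,1];return T[:3,3]+r*(z-T[2,3])/r[2]
E
python3 - <<'E'
from h import *
o=manip.get_obs();print({k:np.round(v,3) for k,v in o.items()})
print(np.round(R.from_quat(o["ee_rot"]).as_matrix(),3))
for n in ["scene","wrist","side"]:
    o=manip.get_obs();K,T=pose(n,o);p,d=camera(n);C=cloud(d,K,T);cv2.imwrite(f"pics/{n}0.png",p[...,::-1])
    np.savez(f"{n}0.npz",p=p,d=d,C=C)
    for t in ["red_nut_grip","black_nut_grip"]:
        for r in nets.place_of(n,t)[:2]: print(n,t,r,at_z(r["xy"],.093,K,T).round(3))
E
```

```text
{'clock': np.float64(0.0), 'joint_pos': array([-0.753,  0.333, -0.065,  1.461,  0.022,  1.35 , -0.089]), 'joint_velocities': array([-0.   , -0.   , -0.   , -0.001,  0.   , -0.   , -0.   ]), 'tau': array([ 0.0000e+00, -6.2546e+01,  4.9000e-02, -3.9162e+01,  1.6000e-02,
        1.0000e-02, -0.0000e+00]), 'position': array([0.465, 0.417, 0.231]), 'ee_rot': array([ 0.408,  0.913, -0.001, -0.   ]), 'ft_force': array([ 0.529, -0.205, -0.386]), 'torque': array([ 0.038,  0.014, -0.02 ]), 'grip_width': np.float64(0.996)}
[[-0.667  0.745 -0.001]
 [ 0.745  0.667 -0.001]
 [-0.    -0.001 -1.   ]]
scene red_nut_grip {'xy': [245.2, 192.2], 'conf': 0.67} [ 0.438 -0.157  0.093]
side red_nut_grip {'xy': [283.5, 186.4], 'conf': 0.53} [ 0.436 -0.151  0.093]
side black_nut_grip {'xy': [256.1, 272.2], 'conf': 0.85} [ 0.421 -0.379  0.093]
```

View pics/scene0.png

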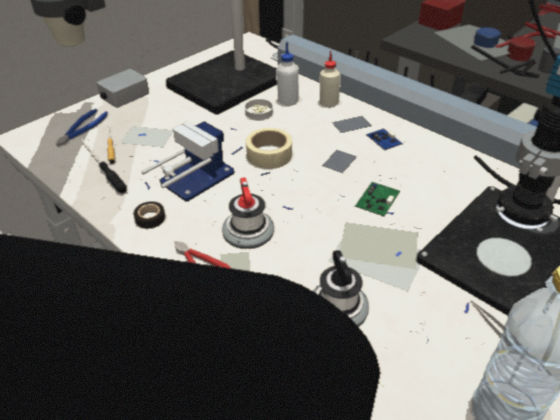

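View pics/wrist0.png

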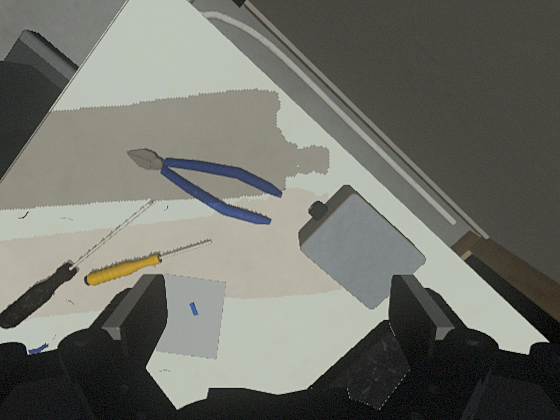

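The scene view shows the red nut at about (245,195) and the black one at about (340,270). The wrist view shows only the far-left tools. Next I'll measure the wing direction and check that the path is clear.

```bash
python3 - <<'E'
from h import *
for n in ["scene","side"]:
    f=np.load(n+"0.npz");p=f["p"].astype(int);C=f["C"];ok=f["d"]>0
    m=ok&(p[...,0]>110)&(p[...,1]<80)&(p[...,2]<80)&(np.hypot(C[...,0]-.437,C[...,1]+.154)<.05)&(C[...,2]>.075)
    q=C[m];print(n,len(q),q.min(0).round(3),q.max(0).round(3),np.median(q,0).round(3))
    c,(w,h),a=cv2.minAreaRect(q[:,:2].astype(np.float32));print(c,w,h,a)
    t=ok&(C[...,2]>.13)&(C[...,0]>.25)&(C[...,0]<.62)&(C[...,1]>-.35)&(C[...,1]<.5)
    q=C[t]
    H,xe,ye=np.histogram2d(q[:,0],q[:,1],[np.arange(.25,.63,.05),np.arange(-.35,.51,.05)][:2])
    for i,j in np.argwhere(H>5): print(xe[i].round(2),ye[j].round(2),int(H[i,j]),q[(abs(q[:,0]-xe[i]-.025)<.025)&(abs(q[:,1]-ye[j]-.025)<.025),2].max().round(2),end="; ")
    print()
E
```

```text
scene 137 [ 0.421 -0.18   0.075] [ 0.451 -0.139  0.105] [ 0.43  -0.166  0.097]
(0.43835893273353577, -0.1591159701347351) 0.04653356969356537 0.019848216325044632 68.36187744140625
0.35 0.2 449 0.33; 0.35 0.25 802 0.33; 0.4 0.2 403 0.33; 0.4 0.25 234 0.31; 0.45 0.25 161 0.31; 
side 171 [ 0.428 -0.183  0.075] [ 0.463 -0.137  0.106] [ 0.447 -0.163  0.096]
(0.4473682641983032, -0.15963663160800934) 0.05241718888282776 0.015720553696155548 57.02959060668945
0.35 0.2 137 0.33; 0.35 0.25 119 0.33; 0.4 0.2 474 0.34; 0.4 0.25 234 0.33; 0.45 0.2 8 0.33; 0.45 0.25 380 0.34; 0.5 0.25 288 0.33; 0.55 0.25 325 0.33;
```

View pics/side0.png

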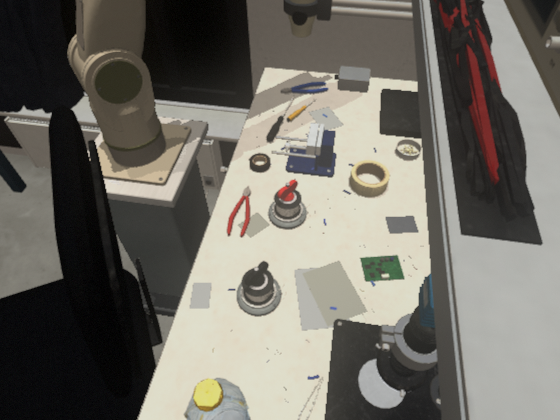

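```bash
python3 - <<'E'
from h import *
for n in ["scene","side"]:
    f=np.load(n+"0.npz");C=f["C"];ok=f["d"]>0
    t=ok&(C[...,2]>.13)&(C[...,0]>.25)&(C[...,0]<.62)&(C[...,1]>-.35)&(C[...,1]<.5)
    k,l,s,c=cv2.connectedComponentsWithStats(t.astype(np.uint8))
    for i in range(1,k):
        if s[i,4]>10: q=C[l==i];print(n,s[i],q.min(0).round(3),q.max(0).round(3))
    t=ok&(C[...,2]>.03)&(C[...,2]<.13)&(C[...,0]>.25)&(C[...,0]<.62)&(C[...,1]>-.3)&(C[...,1]<.5)
    k,l,s,c=cv2.connectedComponentsWithStats(t.astype(np.uint8))
    for i in range(1,k):
        if s[i,4]>50: q=C[l==i];print(n,"low",s[i],q.min(0).round(3),q.max(0).round(3))
    for p in [(.465,.417,.231),(.437,-.154,.093)]:
        K,T=pose(n,None);x=K@(T[:3,:3].T@(np.array(p)-T[:3,3]));print(x[:2]/x[2])
E
```

```text
scene [  30    0   75   47 2049] [0.359 0.223 0.235] [0.482 0.296 0.329]
scene low [ 96  69  52  29 889] [0.504 0.374 0.03 ] [0.618 0.461 0.05 ]
scene low [ 141  121   83   68 2369] [ 0.375 -0.016  0.03 ] [0.533 0.078 0.108]
scene low [245 134  36  24 293] [ 0.582 -0.065  0.03 ] [0.62  0.027 0.041]
scene low [ 228  177   39   52 1166] [ 0.41  -0.186  0.03 ] [ 0.49  -0.122  0.111]
[61.82698117 16.27221164]
[243.33819394 191.66745655]
side [ 284    0  103   38 2096] [0.368 0.221 0.235] [0.62  0.285 0.338]
side [412   0  18  62 645] [ 0.614 -0.35   0.539] [ 0.62  -0.207  0.57 ]
side low [338  66  32  19 495] [0.523 0.374 0.03 ] [0.62  0.459 0.047]
side low [ 272  123   64   44 1242] [ 0.381 -0.019  0.03 ] [0.538 0.073 0.106]
side low [351 161  14  27 166] [ 0.59  -0.066  0.03 ] [0.62  0.022 0.04 ]
side low [275 180  27  36 674] [ 0.416 -0.188  0.03 ] [ 0.479 -0.127  0.11 ]
[325.91168168  11.99292612]
[283.56574575 187.54597085]
```

```bash
python3 - <<'E'
from h import *
a=cv2.imread("pics/scene0.png")[:90,:140];b=cv2.imread("pics/side0.png")[:90,270:410]
cv2.imwrite("pics/z1.png",cv2.resize(np.hstack([a,b]),None,fx=2.8,fy=2.8,interpolation=cv2.INTER_CUBIC))
print(pose("wrist",manip.get_obs())[1].round(3))
E
```

```text
[[ 0.746  0.639  0.189  0.419]
 [ 0.666 -0.715 -0.21   0.47 ]
 [ 0.001  0.283 -0.959  0.374]
 [ 0.     0.     0.     1.   ]]
```

View pics/z1.png

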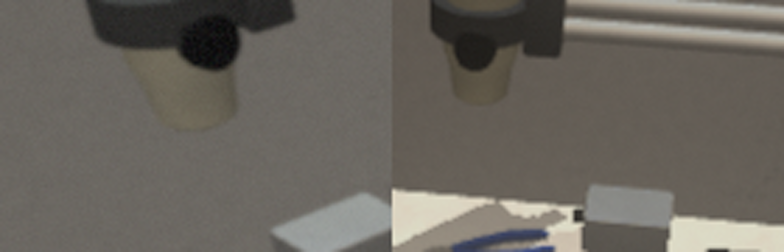

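A boom microscope stands between the arm and the nuts: the head is at about x .36–.48, y .22–.30, with its underside at z .235, and the boom runs toward +x. I'll rise and look at its top before crossing.

{"op": "apply_moves", "data": {"commands": [[0,0,-0.04,0,-1],[0,0,-0.04,0,-1],[0,0,-0.04,0,-1],[0,0,-0.04,0,-1],[0,0,-0.04,0,-1]]}}

```text
clock: 0.87
position: [0.4634, 0.4142, 0.4275]
ee_rot: [0.408, 0.913, -0.009, -0.003]
ft_force: [1.0, 1.3, 0.4]
grip_width: 1.005
```

{"op": "apply_moves", "data": {"commands": [[0,0,-0.04,0,-1],[0,0,-0.04,0,-1],[0,0,-0.04,0,-1],[0,0,-0.04,0,-1],[0,0,0,0,-1]]}}

```text
clock: 1.28
position: [0.4625, 0.4104, 0.5578]
ee_rot: [0.409, 0.912, 0.004, -0.001]
ft_force: [0.2, -2.0, 1.6]
grip_width: 1.0
```

```bash
cat > w.py <<'E'
from h import *
import sys
n=sys.argv[1];o=manip.get_obs();K,T=pose("wrist",o);p,d=camera("wrist");C=cloud(d,K,T);cv2.imwrite(f"pics/{n}.png",p[...,::-1]);np.savez(n+".npz",p=p,d=d,C=C)
print(o["clock"],o["position"].round(3),o["joint_pos"].round(3),o["ft_force"].round(1))
E
python3 w.py w1; python3 - <<'E'
from h import *
f=np.load("w1.npz");C=f["C"];ok=f["d"]>.2
t=ok&(C[...,2]>.13)&(C[...,1]<.36)
q=C[t];print(len(q))
for a in np.arange(.3,.8,.05):
    s=q[(q[:,0]>=a)&(q[:,0]<a+.05)]
    if len(s)>10: print(a.round(2),len(s),s.min(0).round(3),s.max(0).round(3))
E
```

```text
1.2833 [0.462 0.41  0.558] [-0.945  0.426  0.304  0.667 -0.145  2.056 -0.008] [ 0.2 -2.   1.6]
25264
0.3 4891 [0.31  0.238 0.406] [0.35  0.328 0.453]
0.35 7328 [0.35  0.235 0.293] [0.4   0.333 0.442]
0.4 5321 [0.4   0.237 0.284] [0.45  0.334 0.4  ]
0.45 2315 [0.45  0.255 0.289] [0.5   0.308 0.363]
0.5 1092 [0.5   0.271 0.299] [0.55  0.289 0.337]
0.55 1022 [0.55  0.272 0.299] [0.6   0.289 0.336]
0.6 957 [0.6   0.271 0.299] [0.65  0.289 0.337]
0.65 875 [0.65  0.272 0.3  ] [0.7   0.289 0.337]
0.7 716 [0.7   0.272 0.299] [0.75  0.289 0.336]
0.75 62 [0.75  0.282 0.3  ] [0.764 0.288 0.313]
```

View pics/w1.png

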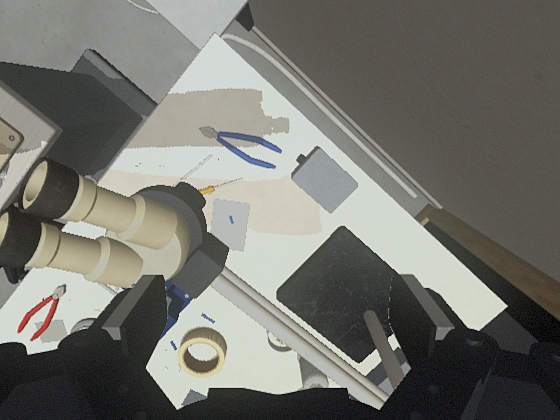

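The eyepieces top out at z .45, the head (x .4–.5) at .40, and the boom at .337. Crossing at TCP z≈.5 is clear. First I'll get the wing direction from the data I already have.

```bash
python3 - <<'E'
from h import *
for n in ["scene","side"]:
    f=np.load(n+"0.npz");p=f["p"].astype(int);C=f["C"];ok=f["d"]>0
    m=ok&(p[...,0]>90)&(p[...,1]<80)&(p[...,2]<80)&(np.hypot(C[...,0]-.437,C[...,1]+.154)<.05)&(C[...,2]>.09)
    q=C[m][:,:2];w,v=np.linalg.eigh(np.cov(q.T));print(n,len(q),q.mean(0).round(3),np.degrees(np.arctan2(v[1,1],v[0,1])),np.sqrt(w))
E
```

```text
scene 93 [ 0.431 -0.167] 59.58537459580651 [0.00281895 0.01131992]
side 120 [ 0.446 -0.162] 53.9800498898001 [0.00295713 0.01624784]
```

{"op": "apply_moves", "data": {"commands": [[0,0,0.03,0,-1],[-0.02,0,0.03,0,-1],[-0.04,0.0,0,0,-1],[-0.04,0.0,0,0,-1],[-0.04,-0.02,0,0,-1]]}}

```text
clock: 1.75
position: [0.5356, 0.3059, 0.4815]
ee_rot: [0.398, 0.917, -0.002, -0.007]
ft_force: [-0.0, 0.7, -0.7]
grip_width: 0.998
```

{"op": "apply_moves", "data": {"commands": [[-0.029,-0.027,0,7,-1],[-0.032,-0.024,0,7,-1],[-0.035,-0.019,0,7,-1],[-0.037,-0.015,0,7,-1],[-0.039,-0.01,0,7,-1]]}}

```text
clock: 2.17
position: [0.5345, 0.0996, 0.4712]
ee_rot: [0.659, 0.752, -0.012, -0.008]
ft_force: [0.6, 0.1, 0.6]
grip_width: 0.999
```

{"op": "apply_moves", "data": {"commands": [[-0.04,-0.006,0,7,-1],[-0.04,-0.001,0,7,-1],[-0.04,0.004,0,7,-1],[-0.039,0.009,0,7,-1],[0,0,0,0,-1]]}}

```text
clock: 2.58
position: [0.5265, -0.0746, 0.4673]
ee_rot: [0.83, 0.558, -0.017, -0.005]
ft_force: [0.1, -1.1, 1.3]
grip_width: 1.003
```

```bash
cat > see.py <<'E'
from h import *
import sys
n=sys.argv[1];o=manip.get_obs();K,T=pose("wrist",o);p,d=camera("wrist");C=cloud(d,K,T);cv2.imwrite(f"pics/{n}.png",p[...,::-1])
M=R.from_quat(o["ee_rot"]).as_matrix();P=o["position"]
print(o["clock"],P.round(4),o["joint_pos"].round(2),"tool y deg",np.degrees(np.arctan2(M[1,1],M[0,1])).round(1),o["ft_force"].round(1))
for t in ["red_nut_grip","black_nut_grip"]:
    for r in nets.place_of("wrist",t)[:1]: print(t,r,at_z(r["xy"],.093,K,T).round(4))
q=p.astype(int);m=(d>.05)&(q[...,0]>90)&(q[...,1]<80)&(q[...,2]<80)&(C[...,2]>.097)&(C[...,2]<.115)&(np.hypot(C[...,0]-.437,C[...,1]+.16)<.06)
Q=C[m][:,:2].astype(np.float32);print(len(Q))
if len(Q)>20:
    w,v=np.linalg.eigh(np.cov(Q.T));c,s,a=cv2.minAreaRect(Q);c=np.array(c);print("mean",Q.mean(0),"rect",c,s,a,"pca",np.degrees(np.arctan2(v[1,1],v[0,1])))
    print("tool-frame offset to rect centre",(M.T@(np.array([*c,.093])-P)).round(4))
E
python3 see.py w2
```

```text
2.5833 [ 0.5265 -0.0746  0.4673] [-0.5   0.14  0.65  1.24 -0.07  1.82 -0.26] tool y deg -22.2 [ 0.1 -1.1  1.3]
red_nut_grip {'xy': [253.4, 221.5], 'conf': 0.74} [ 0.4462 -0.1554  0.093 ]
black_nut_grip {'xy': [291.5, 350.5], 'conf': 0.67} [ 0.416  -0.3819  0.093 ]
192
mean [ 0.44913873 -0.14884917] rect [ 0.44690323 -0.1522162 ] (0.05352914705872536, 0.009912945330142975) 57.34782791137695 pca 57.174581600833456
tool-frame offset to rect centre [-0.0933 -0.0342  0.3776]
```

View pics/w2.png

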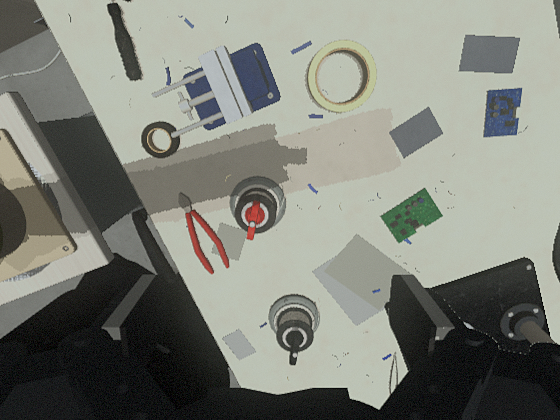

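{"op": "apply_moves", "data": {"commands": [[-0.022,-0.009,0.03,3,-1],[-0.022,-0.008,0.03,3,-1],[-0.022,-0.006,0.03,3,-1],[-0.022,-0.006,0.03,2,-1],[-0.01,-0.003,0.03,0,-1]]}}

```text
clock: 3.15
position: [0.4545, -0.1319, 0.3155]
ee_rot: [0.87, 0.493, -0.016, -0.001]
ft_force: [0.2, -0.3, -0.4]
grip_width: 1.001
```

{"op": "apply_moves", "data": {"commands": [[0,0,0.03,0,-1],[0,0,0,0,-1]]}}

```text
clock: 3.32
position: [0.4498, -0.1299, 0.2791]
ee_rot: [0.868, 0.496, -0.019, -0.003]
ft_force: [-0.0, 0.3, -0.1]
grip_width: 1.002
```

```bash
python3 see.py w3
```

```text
3.3167 [ 0.4498 -0.1299  0.2791] [-0.5  -0.06  0.65  1.79  0.05  1.43 -0.39] tool y deg -30.6 [-0.   0.3 -0.1]
red_nut_grip {'xy': [291.5, 204.2], 'conf': 0.89} [ 0.4457 -0.1551  0.093 ]
black_nut_grip {'xy': [375.7, 390.7], 'conf': 0.72} [ 0.4193 -0.3813  0.093 ]
567
mean [ 0.44777036 -0.15043904] rect [ 0.44627643 -0.15270866] (0.054905716329813004, 0.009834847413003445) 56.616302490234375 pca 56.656474266444036
tool-frame offset to rect centre [-0.0158  0.013   0.1864]
```

{"op": "apply_moves", "data": {"commands": [[-0.015,0.011,0.03,2.8,-1],[0,0.001,0.03,0,-1],[0,0,0.03,0,-1],[0,0,0.03,0,-1],[0,0,0,0,-1]]}}

```text
clock: 3.88
position: [0.4646, -0.1492, 0.1738]
ee_rot: [0.878, 0.478, -0.008, 0.006]
ft_force: [-0.3, 0.8, -0.4]
grip_width: 1.002
```

```bash
python3 see.py w4; python3 - <<'E'
from h import *
o=manip.get_obs();M=R.from_quat(o["ee_rot"]).as_matrix();print((M.T@(np.array([.446,-.154,.074])-o["position"])).round(4))
E
```

```text
3.8833 [ 0.4646 -0.1492  0.1738] [-0.46  0.07  0.7   1.92 -0.02  1.18 -0.33] tool y deg -32.9 [-0.3  0.8 -0.4]
red_nut_grip {'xy': [255.1, 240.3], 'conf': 0.56} [ 0.4459 -0.1544  0.093 ]
1082
mean [ 0.44796708 -0.15010332] rect [ 0.44628325 -0.15246497] (0.054377730935811996, 0.009592925198376179) 57.349609375 pca 57.17140769443972
tool-frame offset to rect centre [-0.011  -0.0139  0.081 ]
[-0.013  -0.0165  0.1049]
```

View pics/w4.png

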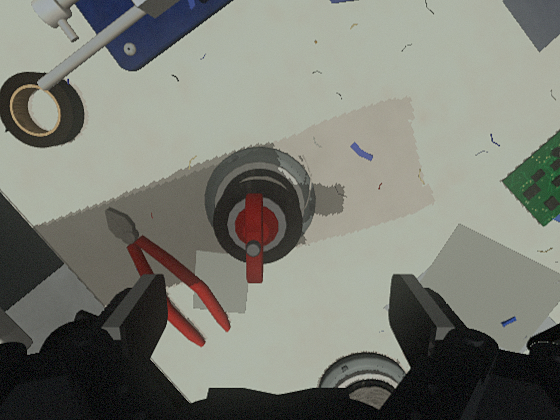

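The red wing is upright in the view at about (255,237). The fingers' midline is near column 278, so a shift along tool −y is needed, which agrees with the computed (-13,-16) mm.

{"op": "apply_moves", "data": {"commands": [[-0.012,-0.015,0.01,0.5,-1],[0,0,0.01,0,-1],[0,0,0,0,-1]]}}

```text
clock: 4.28
position: [0.4528, -0.1525, 0.1658]
ee_rot: [0.88, 0.475, -0.001, 0.011]
ft_force: [0.4, 0.3, 0.3]
grip_width: 0.998
```

```bash
cat > off.py <<'E'
from h import *
o=manip.get_obs();M=R.from_quat(o["ee_rot"]).as_matrix();print((M.T@(np.array([.446,-.154,.075])-o["position"])).round(4),M[:,2].round(3),np.degrees(np.arctan2(M[1,1],M[0,1])).round(1),o["position"].round(4),o["ft_force"].round(1),o["torque"].round(2),o["joint_pos"].round(2),o["grip_width"])
E
python3 off.py
```

```text
[-0.004  -0.0065  0.0908] [ 0.009 -0.019 -1.   ] -33.3 [ 0.4528 -0.1525  0.1658] [0.4 0.3 0.3] [ 0.01  0.   -0.02] [-0.46  0.03  0.7   1.97 -0.    1.14 -0.34] 0.9983644081010672
```

{"op": "apply_moves", "data": {"commands": [[-0.004,-0.006,0.02,0,-1],[0,0,0.02,0,-1],[0,0,0,0,-1]]}}

```text
clock: 4.53
position: [0.4512, -0.1533, 0.1312]
ee_rot: [0.88, 0.476, 0.004, 0.013]
ft_force: [-1.0, 0.6, 0.2]
grip_width: 1.001
```

```bash
python3 off.py
```

```text
[-0.0031 -0.0054  0.0561] [ 0.019 -0.019 -1.   ] -33.2 [ 0.4512 -0.1533  0.1312] [-1.   0.6  0.2] [-0.    0.04  0.14] [-0.45  0.06  0.71  2.02 -0.03  1.05 -0.31] 1.0006357776932384
```

{"op": "apply_moves", "data": {"commands": [[-0.003,-0.005,0.015,0,-1],[0,-0.002,0.015,0,-1],[0,0,0.015,0,-1],[0,0,0,0,-1]]}}

```text
clock: 4.87
position: [0.4509, -0.1529, 0.0927]
ee_rot: [0.879, 0.476, 0.008, 0.015]
ft_force: [-1.4, 0.4, -0.7]
grip_width: 1.003
```

```bash
python3 off.py
```

```text
[-0.0036 -0.0041  0.0175] [ 0.028 -0.019 -0.999] -33.1 [ 0.4509 -0.1529  0.0927] [-1.4  0.4 -0.7] [ 0.04  0.09 -0.  ] [-0.44  0.12  0.7   2.06 -0.08  0.95 -0.27] 1.0032160354029604
```

{"op": "apply_moves", "data": {"commands": [[-0.003,-0.005,0.01,0,-1],[-0.001,-0.002,0.008,0,-1],[0,0,0,0,-1]]}}

```text
clock: 5.12
position: [0.4462, -0.153, 0.0774]
ee_rot: [0.879, 0.477, 0.01, 0.017]
ft_force: [0.1, 1.0, -1.0]
grip_width: 1.002
```

```bash
python3 off.py
```

```text
[-0.001   0.0003  0.0024] [ 0.033 -0.02  -0.999] -33.0 [ 0.4462 -0.153   0.0774] [ 0.1  1.  -1. ] [ 0.01  0.05 -0.01] [-0.43  0.13  0.7   2.09 -0.1   0.91 -0.25] 1.0019376642476792
```

{"op": "apply_moves", "data": {"commands": [[0,0,0,0,1],[0,0,0,0,1],[0,0,0,0,1],[0,0,0,0,1],[0,0,0,0,1]], "squeeze": 30}}

```text
clock: 5.53
position: [0.4475, -0.1531, 0.0795]
ee_rot: [0.879, 0.477, 0.011, 0.017]
ft_force: [0.6, 0.1, -0.2]
grip_width: 0.305
```

{"op": "apply_moves", "data": {"commands": [[0,0,0,0,1],[0,0,0,0,1],[0,0,0,0,1]]}}

```text
clock: 5.78
position: [0.4459, -0.152, 0.0798]
ee_rot: [0.879, 0.477, 0.01, 0.015]
ft_force: [4.7, -3.1, -5.9]
grip_width: 0.111
```

```bash
python3 off.py
```

```text
[-0.0016  0.0011  0.0048] [ 0.032 -0.017 -0.999] -33.0 [ 0.4459 -0.152   0.0798] [ 4.7 -3.1 -5.9] [-0.34 -0.68 -0.08] [-0.43  0.13  0.7   2.09 -0.1   0.92 -0.26] 0.11143743878839762
```

Gripped (9.5 mm opening, matching the wing). Now I'll turn it clockwise, which is positive about the downward tool z.

{"op": "apply_moves", "data": {"commands": [[0,0,0,5,1],[0,0,0,5,1],[0,0,0,5,1],[0,0,0,0,1]]}}

```text
clock: 6.12
position: [0.4463, -0.1525, 0.0798]
ee_rot: [0.935, 0.353, 0.012, 0.014]
ft_force: [0.2, -0.5, -0.8]
grip_width: 0.111
```

```bash
python3 off.py
```

```text
[-0.0013  0.0008  0.0048] [ 0.033 -0.018 -0.999] -48.6 [ 0.4463 -0.1525  0.0798] [ 0.2 -0.5 -0.8] [ 0.21  0.25 -0.08] [-0.46  0.13  0.73  2.09 -0.1   0.92 -0.52] 0.11085213305622872
```

{"op": "apply_moves", "data": {"commands": [[0,0,0,6,1],[0,0,0,6,1],[0,0,0,6,1],[0,0,0,6,1],[0,0,0,6,1]]}}

```text
clock: 6.53
position: [0.4468, -0.1533, 0.0798]
ee_rot: [0.995, 0.098, 0.016, 0.012]
ft_force: [1.5, -2.2, -2.5]
grip_width: 0.11
```

```bash
python3 off.py
```

```text
[-0.0011  0.0004  0.0048] [ 0.034 -0.02  -0.999] -78.8 [ 0.4468 -0.1533  0.0798] [ 1.5 -2.2 -2.5] [-0.13  0.18  0.1 ] [-0.51  0.14  0.79  2.09 -0.11  0.92 -1.04] 0.11037164626651114
```

{"op": "apply_moves", "data": {"commands": [[0,0,0,6,1],[0,0,0,6,1],[0,0,0,2,1],[0,0,0,0,1],[0,0,0,0,1]]}}

```text
clock: 6.95
position: [0.447, -0.1538, 0.0798]
ee_rot: [0.999, -0.026, 0.017, 0.01]
ft_force: [0.5, -0.4, -1.3]
grip_width: 0.111
```

```bash
python3 off.py
```

```text
[-0.0012  0.0001  0.0048] [ 0.034 -0.021 -0.999] -93.0 [ 0.447  -0.1538  0.0798] [ 0.5 -0.4 -1.3] [ 0.18  0.01 -0.16] [-0.54  0.14  0.82  2.09 -0.12  0.92 -1.28] 0.11076519668900323
```

The tool has turned exactly 60°. Now open, then rise straight up.

{"op": "apply_moves", "data": {"commands": [[0,0,0,0,-1],[0,0,0,0,-1],[0,0,0,0,-1],[0,0,0,0,-1],[0,0,0,0,-1]]}}

```text
clock: 7.37
position: [0.4472, -0.1538, 0.08]
ee_rot: [1.0, -0.021, 0.017, 0.01]
ft_force: [0.5, -0.5, 0.4]
grip_width: 0.815
```

{"op": "apply_moves", "data": {"commands": [[0,0,0,0,-1],[0,0,0,0,-1],[0,0,-0.015,0,-1],[0,0,-0.02,0,-1],[0,0,-0.02,0,-1]]}}

```text
clock: 7.78
position: [0.4424, -0.1526, 0.1331]
ee_rot: [1.0, -0.021, 0.014, 0.011]
ft_force: [1.1, 0.0, -0.1]
grip_width: 1.004
```

{"op": "apply_moves", "data": {"commands": [[0,0,-0.03,0,-1],[0,0,-0.03,0,-1],[0,0,-0.02,0,-1],[0,0,0,0,-1]]}}

```text
clock: 8.12
position: [0.4404, -0.1515, 0.2196]
ee_rot: [1.0, -0.022, 0.015, 0.011]
ft_force: [0.0, -0.7, -1.1]
grip_width: 1.004
```

```bash
python3 see.py w5; python3 - <<'E'
from h import *
p,d=camera("side");cv2.imwrite("pics/side1.png",p[...,::-1])
print(nets.place_of("side","black_nut_grip")[:1])
E
```

```text
8.1167 [ 0.4404 -0.1515  0.2196] [-0.6  -0.11  0.78  1.94  0.1   1.25 -1.46] tool y deg -92.5 [ 0.  -0.7 -1.1]
red_nut_grip {'xy': [279.3, 202.2], 'conf': 0.66} [ 0.4447 -0.1557  0.093 ]
886
mean [ 0.44870147 -0.15369603] rect [ 0.44601941 -0.15376423] (0.009875264018774033, 0.05663987249135971) 87.18020629882812 pca 176.9320036235742
tool-frame offset to rect centre [ 0.0019 -0.0007  0.1267]
[{'xy': [258.5, 274.3], 'conf': 0.82}]
```

View pics/w5.png

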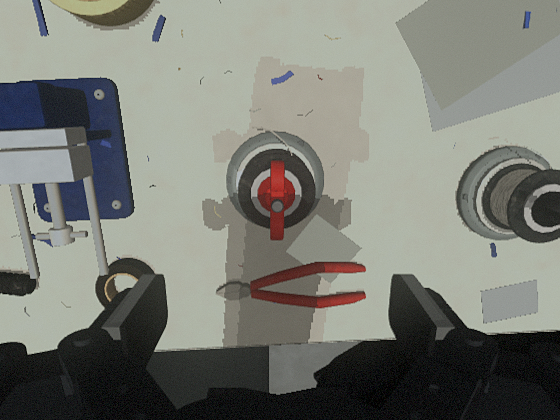

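The picture shows the red wing at (278,200), now at -3.1°. It was at 57.2°, so it turned 60.2° clockwise. The fingers are well clear and the black nut was not touched.

```bash
python3 -c "
from h import *
print(workorder.hand_in())"
```

```text
the job is handed in; nothing more can be done
None
```

I slackened the red nut by about a sixth of a turn clockwise, released it, and handed the job in at about 8 s of the 32 s allowed.

- **Turn:** the wrist camera put the red wings at about 57.2° before and −3.1° after, so about 60.2° clockwise. The tool's own rotation read 60.0°, which agrees. The grip held its width at about 9.5 mm throughout.
- **Start angle:** the nut's exact starting position (within 0.05 rad of tight) can't be known, so I measured the turn from where it stood.
- **Hand-in state:** the gripper was open, with its tips about 0.11 m above the wings and nothing touched. The forces I read stayed below about 10 N.
- **Black nut:** the arm never came near it. The side camera placed it within about 3 pixels of where it was at the start, but I did not measure its angle again.
- **Obstacle on the way:** a boom microscope stood between the arm and the nuts, so I lifted the arm over it.

No check failed. The tool tilted about 2° during the descent, with no visible effect on the grip.

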